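Load a power unit into the bench test enclosure

TASK

Swing the door of the clear test enclosure wide open by its handle, at least square to the enclosure's front, and leave it standing open. Then set the white power unit upright on the enclosure floor between the two black guides and slide it back, straight and without ramming it, until you feel its back seat against the steel stop. Leave the other things on the bench where they are.

Things in the scene. Friction and masses are not known exactly. Their poses are not given: they have to be found in the camera images.
- cabinet: Fixed enclosure, aluminium frame, clear sides, back and roof: 220 deep (x) x 300 wide (y) x 320 high. Origin: centre of underside. Open front at x=-110, shut only by the door; inner width 272, floor top at z=12, roof underside 306. Two black floor guides 8 wide, 8 high, x=-73 to 97, inner faces at y=-32 and 32. Under the roof the tool must enter leaning 30 to 45 deg from vertical.
- door (a joint): Angle of the clear, aluminium-framed door (300 wide, 16 thick, 320 high) about its vertical hinge at the enclosure's left (+y) front edge. 0 = shut; grows as the free edge swings out towards -x (clockwise from above), limit 1.95 rad. Stays where it is left.
- door_handle (a point): Middle of the level dark steel handle bar outside the door: 12 diameter, 110 long, parallel to the door, 285 above the bench (35 below the enclosure's top), centre line 45 off the door's face, joined to it at both ends, open from above; 215 from the hinge along the door. Axes are the door's: -x outward, y along the bar to the hinge.
- door_hinge (a point): Point on the vertical hinge axis at handle height (285), in the middle of the door's thickness. Its axes turn with the door.
- unit: White sheet-metal power unit to be loaded, a closed box 90 long (x) x 45 wide (y) x 85 high, with a terminal strip on its front (-x) end; loose, 0.3 to 0.5 kg, starts standing on the bench to the right of the enclosure. Origin: centre of its underside. Grip it across its 45 width.
- unit_back (a point): Middle of the unit's back face (+x end), 15 above its underside.
- stop: Dark steel end stop, 56 wide (y) x 30 high, 12 thick, clamped fixed on the enclosure floor between the guides; its depth differs from job to job. Origin: at floor level under the middle of its front (-x) face.
- stop_face (a point): Middle of the stop's front face, 15 above the enclosure floor. The unit's back face must rest against this face.
- heatsink: Bystander: finned aluminium heatsink, 120 x 80 x 42 high; origin under its centre.
- screwdriver: Bystander: screwdriver lying on the bench along its x, about 200 long.
- meter: Bystander: black hand meter lying flat, 140 x 70 x 35 high; origin under its centre.
Not all that is in view belongs to the job. Leave any green, pink or purple look-alike of the unit alone.

How it is judged (in metres and radians):
On the way, in this order (a step that is already met when the one before it is completed fails the run):
1. the door is being pulled open by its handle (tool at the handle, door past 0.25 rad) (value of joint door above 0.25 rad and distance between the grasp point and door_handle below 0.07 m), for 0.1 s.
2. the door is swung open to at least about square (1.45 rad) (value of joint door above 1.45 rad), for 0.2 s.
3. the power unit stands inside the enclosure between the guides (x of unit in the frame of cabinet above -0.072 m and z of unit in the frame of cabinet between 0.006 and 0.018 m and y of unit in the frame of cabinet between -0.014 and 0.014 m), for 0.2 s.
At the end, for the whole second after the job is handed in: The door stands open at 1.45 rad or more; the power unit stands at rest and released on the enclosure floor between the guides (centre within 14 mm of the middle line), upright within 0.06 rad, straight within 0.12 rad, its back within 4 mm of the stop's face (all of step 3 and value of joint door above 1.45 rad and distance between unit_back and stop_face below 0.015 m and x of unit_back in the frame of stop_face above -0.004 m and angle between the x axis of unit and the x axis of cabinet, either way round below 0.12 rad and angle between unit's own z axis and vertical below 0.06 rad and linear speed of unit below 0.01 m/s); the robot touches nothing.
It fails at once if the heatsink is shifted more than 30 mm (distance of heatsink from where it was at the start of the episode above 0.03 m).
It fails at once if the screwdriver is shifted more than 30 mm (distance of screwdriver from where it was at the start of the episode above 0.03 m).
It fails at once if the meter is shifted more than 30 mm (distance of meter from where it was at the start of the episode above 0.03 m).
It fails at once if the power unit is rammed against the stop (more than 45 N) (contact force between unit and stop above 45 N).
It also fails if it takes over 72 s, if anything falls off the work surface, if the arm or the gripper's body presses on something with over 40 N, if the wrist force passes 120 N, or if a joint passes its speed limit or range.

ROBOT

A 6-joint arm with a two-finger parallel gripper is mounted at the origin on the work surface. World frame = base frame: x ahead of the robot, y to its left, z up, the work surface at z = 0. Lengths are in m, angles in degrees, forces in N, time in s.
With the tool pointing down it reaches from about 0.375 to 0.9 m from the base axis. Payload 3.1 kg.
Tool frame: the origin (TCP) lies on the centre line of the jaws, within the pads' length; the fingertips stand 25 mm ahead of it and the grasp point (between the pads) lies 6 mm ahead of it; y points along the fingers, x is the direction in which the jaws open and shut, and the axes are right-handed (so a half turn about y gives the same grasp; the last joint's range is limited). The gripper opens to 87 mm and grips with 3 to 60 N. Pads are 19 mm wide; open, the fingers measure 117 mm over their backs; the gripper's body (75 mm by 190 mm) begins 51 mm behind the grasp point.
Start: joints at [65.117, 30.224, 82.088, -0, 67.689, -10.227], TCP at [0.158, 0.605, 0.248] pointing down, gripper open.
Joint ranges: [-176.69, 176.69], [-43.24, 126.21], [12.49, 139.97], [-82, 262], [0, 151.66], [-163.58, 163.58]. Speed limits (degrees/s): [159.86, 159.86, 180, 180, 180, 180].

INTERFACE

Orientations are given as a 3x3 rotation matrix whose columns are the frame's x, y, z axes.
In Python, from rig import * gives the robot as it stands.
- The arm moves only by the tool play_rows, never from a script. Its argument "commands" is a list of rows, each a list of 2 entries, a list of its own where there are three numbers: the shift along the world's x, y, z in m, then the turn, a rotation vector about the world's x, y, z in rad. A call has 1 to 10 rows; each row is the pose to reach, as a shift and turn from the pose commanded when the call began; what a row does not reach only later rows make up. A row lasts 1/8 s, in which the tool goes at most 62.5 mm and 10.7 degrees, less where a joint would pass 70% of its speed; a pose out of reach is approached as far as the arm can. A call with a gripper value outside its range is refused whole. "gripper" is the finger opening in m, from 0 to 0.087, set as the call begins (left out, the last holds). The fingers move at their own pace and stop on an object; the grip force is fixed at half the most. Time passes only in rows, so rows that repeat a pose let the fingers close. It gives the time, the measured TCP pose, the force and the opening at its end, in the units of the state.
- read_state(): the state, without advancing time (a new reading comes with each control period).
- capture(name): name is "side" or "top"; returns a dict with "frame" (480x640x3 uint8, red, green, blue), "depth" (480x640 float32, m along the optical axis (not along the pixel's ray), 0 where there is no reading), "mtx" (3x3 intrinsics, pixels), "cam_to_world" (4x4, takes a point from camera to world coordinates). Camera axes: x right, y down, z forward; pixel columns grow to the right and rows downward; lengths in m; the calibration is good to about 2 mm. A picture is of the moment at which its call begins.
- hand_in(): hands the job in, once; it reports no verdict.
The state is a dict: "time_s": time; "joint_positions": joint angles; "qvel": joint speeds; "tau": joint torques, N m; "position": TCP position; "tcp_rot": TCP orientation; "force": force on the tool from outside, world axes, zero at the start; "moment": the same for the moment, N m; "opening": opening from 0.0 (shut) to 1.0 (fully open).
Only numpy, scipy, OpenCV 4.12 (cv2) and the standard library are available. Lean on these libraries where they do the work, as an engineer would, in place of code of your own. Each camera call takes 0.05 s, during which the arm holds its last target. There are 200 camera calls.

## Working session

There is one attempt and no reset: what is moved stays moved. The work goes in short steps, Python scripts to look and compute and a tool call to move; the robot and the scene stay as the last step left them, time stands still between calls to the robot, and variables do not carry over. Pictures are saved under pics/ and viewed, about 8 in all and at most 12, crops included, and the job is handed in when it is done.

Besides the shell and the picture viewer there is one more tool, called after "Request:" as name(argument=value, ...), one argument or row to a line, values as JSON. play_rows: Moves the arm, as the interface text tells. Its arguments: {"type":"object","properties":{"commands":{"type":"array"},"gripper":{"type":"number"}},"required":["commands"]}

```bash
ls; mkdir -p pics; python3 - <<'E'
from rig import *
import cv2,numpy as np
for n in("side","top"):
    c=capture(n); cv2.imwrite(f"pics/{n}0.png",c["frame"][:,:,::-1]); np.savez(f"{n}0.npz",**c)
    print(n,c["mtx"].tolist(),np.round(c["cam_to_world"],3).tolist())
s=read_state();print(s)
E
```

```text
pics
side [[609.3247467957535, 0.0, 324.3838231590843], [0.0, 609.3247467957535, 234.7283582591424], [0.0, 0.0, 1.0]] [[0.853, 0.491, -0.175, 0.833], [0.522, -0.807, 0.276, -0.535], [-0.006, -0.327, -0.945, 1.827], [0.0, 0.0, 0.0, 1.0]]
top [[493.1265662416075, 0.0, 314.37210439295416], [0.0, 493.1265662416075, 233.22048877710174], [0.0, 0.0, 1.0]] [[0.021, -0.995, 0.1, 0.4], [-1.0, -0.022, -0.009, -0.051], [0.012, -0.1, -0.995, 1.365], [0.0, 0.0, 0.0, 1.0]]
{'time_s': 0.1, 'joint_positions': array([ 6.51164099e+01,  3.02749177e+01,  8.21494705e+01, -1.20850830e-04,
        6.76910513e+01, -1.02280200e+01]), 'qvel': array([ 0.08428239, -0.17469397, -0.25441405,  0.05297987,  0.13157579,
       -0.04410519]), 'tau': array([-1.17559316e-04, -4.40987742e+01, -1.77148980e+01,  6.34862389e-02,
        5.33889933e-02, -6.15782574e-05]), 'position': array([0.15784305, 0.60409592, 0.24665339]), 'tcp_rot': array([[ 2.53006187e-01, -8.46008586e-04, -9.67464291e-01],
       [ 9.67462628e-01, -1.82857472e-03,  2.53007351e-01],
       [-1.98312714e-03, -9.99997970e-01,  3.55840972e-04]]), 'force': array([-0.36671514, -0.44983001, -0.17200643]), 'moment': array([-0.02246017,  0.02544677,  0.02723438]), 'opening': 1.0035377892577662}
```

View pics/side0.png

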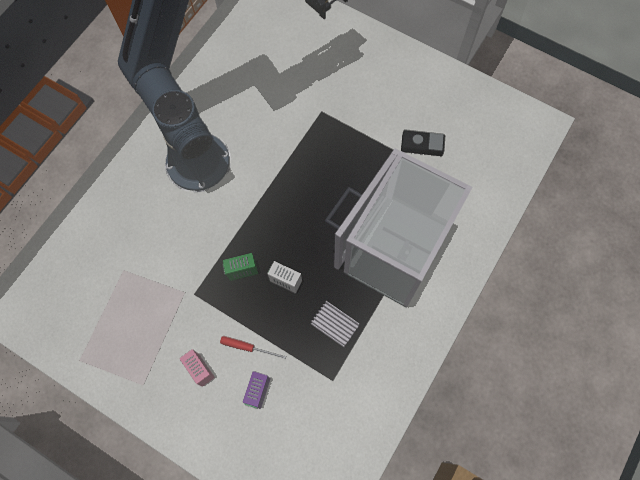

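View pics/top0.png

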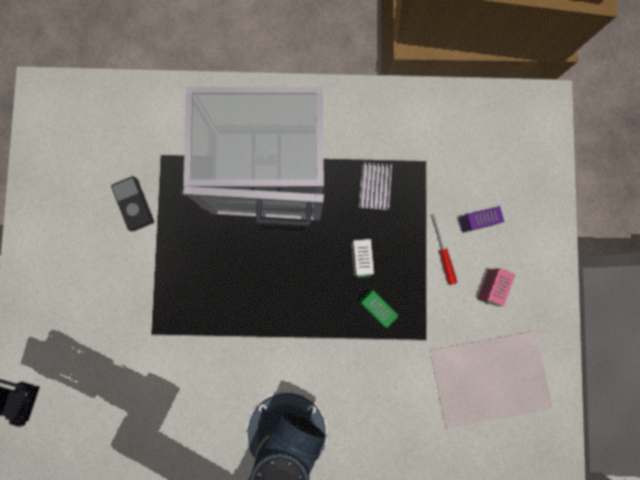

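The side view shows the white unit at (285,276), the green one at (240,265), pink at (197,367), purple at (257,389), and the enclosure around (400,225). In the top view, white is at (363,258), green at (380,308), pink at (498,287), purple at (482,218), and the handle at about (285,215). Only the white one fits the description. Next is a close crop.

```bash
cat > h.py <<'E'
import numpy as np,cv2
def ray(c,uv,z):
    M=c["cam_to_world"];uv=np.atleast_2d(np.float64(uv))
    d=np.c_[uv,np.ones(len(uv))]@np.linalg.inv(c["mtx"]).T@M[:3,:3].T
    o=M[:3,3]; return o+d*((z-o[2])/d[:,2])[:,None]
def proj(c,P):
    q=(np.atleast_2d(P)-c["cam_to_world"][:3,3])@c["cam_to_world"][:3,:3]
    q=q@c["mtx"].T; return q[:,:2]/q[:,2:]
def pts(c):
    v,u=np.mgrid[:480,:640];d=c["depth"]
    k=np.stack([u,v,np.ones_like(u)],-1)@np.linalg.inv(c["mtx"]).T*d[...,None]
    return k@c["cam_to_world"][:3,:3].T+c["cam_to_world"][:3,3]
E
python3 - <<'E'
from h import *
t=dict(np.load("top0.npz"));s=dict(np.load("side0.npz"))
a=cv2.resize(t["frame"][75:235,175:335],None,fx=2.5*1.0,fy=2.5,interpolation=2)
a=cv2.resize(t["frame"][80:240,175:335],(400,400),interpolation=2)
b=cv2.resize(s["frame"][145:305,320:480],(400,400),interpolation=2)
u=cv2.resize(t["frame"][230:290,330:410],(400,200)[:2],interpolation=2)
w=cv2.resize(s["frame"][250:310,250:330],(400,200),interpolation=2)
cv2.imwrite("pics/c1.png",np.vstack([np.hstack([a,b]),np.hstack([u,w])])[:,:,::-1])
# white unit: points by depth
for n,c,box in(("top",t,(330,230,400,290)),("side",s,(255,250,315,305))):
    hsv=cv2.cvtColor(c["frame"],cv2.COLOR_RGB2HSV);P=pts(c);x0,y0,x1,y1=box
    m=np.zeros((480,640),bool);m[y0:y1,x0:x1]=True
    m&=(P[...,2]>.075)&(P[...,2]<.095)
    q=P[m];print(n,len(q),q.mean(0),np.ptp(q,axis=0),cv2.minAreaRect(q[:,:2].astype(np.float32)*1000))
P=pts(t); m=np.zeros((480,640),bool);m[80:190,180:330]=1
m&=(P[...,2]>.31)&(P[...,2]<.33);q=P[m];print(len(q),cv2.minAreaRect(q[:,:2].astype(np.float32)*1000))
E
```

```text
top 606 [ 0.4690952  -0.19092422  0.08479299] [0.09149282 0.05258101 0.0171443 ] ((469.1646423339844, -191.26077270507812), (91.29192352294922, 45.76506805419922), 5.348083019256592)
side 458 [ 0.47158027 -0.19148956  0.08522334] [0.13283902 0.05353635 0.01949298] ((449.2463684082031, -192.54490661621094), (133.68710327148438, 46.95884704589844), 5.662542343139648)
13873 ((711.9122314453125, 75.7105484008789), (228.15347290039062, 300.6370544433594), 1.6642614603042603)
```

View pics/c1.png

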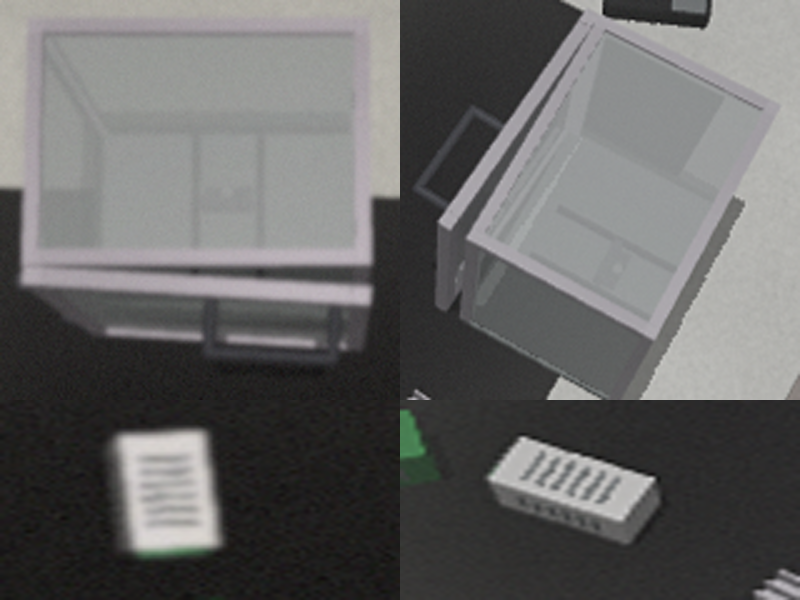

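The crop confirms the white unit: its green terminal strip faces -x and its yaw is about +5°. The door is slightly ajar, with the handle bar at about (285,222) in the top view. The stop shows as a dark block between the guides.

```bash
python3 - <<'E'
from h import *
np.set_printoptions(suppress=True,precision=4)
t=dict(np.load("top0.npz"));s=dict(np.load("side0.npz"))
P=pts(t)
# roof & door top via depth
m=((abs(P[...,2]-.32)<.006)).astype(np.uint8);m[:70]=0;m[260:]=0;m[:,:170]=0;m[:,340:]=0
for u in (190,200,220,250,280,310,318):
    r=np.where(m[:,u])[0]; br=np.split(r,np.where(np.diff(r)>1)[0]+1)
    print(u,[(b[0],b[-1],P[b[0],u].round(3)[:2].tolist(),P[b[-1],u].round(3)[:2].tolist()) for b in br])
for v in (95,120,150,180):
    r=np.where(m[v])[0];print(v,P[v,r[0]],P[v,r[-1]])
# handle: depth points near z .27-.292 in front
for n,c,b in(("top",t,(250,195,325,235)),("side",s,(318,180,370,240))):
    Q=pts(c);k=np.zeros((480,640),bool);k[b[1]:b[3],b[0]:b[2]]=1
    k&=(Q[...,2]>.265)&(Q[...,2]<.3);q=Q[k]
    print(n,len(q),q.mean(0));
    if len(q)>5:print(cv2.minAreaRect(q[:,:2].astype(np.float32)*1000))
E
```

```text
190 [(np.int64(87), np.int64(194), [0.819, 0.218], [0.584, 0.208])]
200 [(np.int64(87), np.int64(96), [0.821, 0.196], [0.802, 0.197]), (np.int64(98), np.int64(99), [0.797, 0.196], [0.796, 0.197]), (np.int64(101), np.int64(102), [0.791, 0.196], [0.789, 0.196]), (np.int64(104), np.int64(112), [0.784, 0.196], [0.766, 0.195]), (np.int64(114), np.int64(118), [0.761, 0.194], [0.752, 0.194]), (np.int64(121), np.int64(132), [0.746, 0.194], [0.722, 0.193]), (np.int64(134), np.int64(138), [0.717, 0.193], [0.708, 0.192]), (np.int64(140), np.int64(140), [0.703, 0.192], [0.703, 0.192]), (np.int64(142), np.int64(152), [0.7, 0.192], [0.677, 0.191]), (np.int64(155), np.int64(159), [0.67, 0.191], [0.661, 0.19]), (np.int64(161), np.int64(170), [0.656, 0.19], [0.637, 0.189]), (np.int64(172), np.int64(173), [0.633, 0.189], [0.63, 0.188]), (np.int64(176), np.int64(176), [0.624, 0.189], [0.624, 0.189]), (np.int64(179), np.int64(186), [0.617, 0.188], [0.602, 0.188]), (np.int64(188), np.int64(191), [0.598, 0.188], [0.591, 0.187]), (np.int64(193), np.int64(194), [0.587, 0.187], [0.584, 0.186])]
220 [(np.int6
[... 3504 characters left out ...]
5, -0.049], [0.608, -0.049]), (np.int64(194), np.int64(201), [0.59, -0.049], [0.575, -0.05])]
318 [(np.int64(87), np.int64(185), [0.828, -0.062], [0.609, -0.066]), (np.int64(195), np.int64(201), [0.588, -0.067], [0.576, -0.067])]
95 [0.8011 0.2255 0.3231] [ 0.8105 -0.0708  0.3187]
120 [0.746  0.2258 0.3204] [ 0.7533 -0.0719  0.3212]
150 [0.6798 0.2229 0.3191] [ 0.6863 -0.0754  0.3222]
180 [0.6141 0.2223 0.3178] [ 0.6207 -0.0767  0.3204]
top 531 [0.5448 0.0064 0.2889]
((553.96875, 5.2784271240234375), (162.54080200195312, 56.402427673339844), 87.83991241455078)
side 340 [0.548  0.0027 0.2889]
((559.217529296875, -1.4253387451171875), (154.48744201660156, 67.94075775146484), 88.49939727783203)
```

Request:
play_rows(
  commands=[
    [[0.02, -0.02, 0.04], [0, 0, -0.13]],
    [[0.05, -0.05, 0.08], [0, 0, -0.26]],
    [[0.08, -0.08, 0.11], [0, 0, -0.4]],
    [[0.11, -0.11, 0.133], [0, 0, -0.53]],
    [[0.14, -0.15, 0.133], [0, 0, -0.67]],
    [[0.17, -0.19, 0.133], [0, 0, -0.8]],
    [[0.2, -0.23, 0.133], [0, 0, -0.94]],
    [[0.23, -0.27, 0.133], [0, 0, -1.08]],
    [[0.26, -0.31, 0.133], [0, 0, -1.22]],
    [[0.29, -0.35, 0.133], [0, 0, -1.358]],
  ],
  gripper=0.06,
)

```text
time_s: 1.35
position: [0.4486, 0.2532, 0.3802]
tcp_rot: [[0.999, -0.001, 0.048], [-0.048, -0.0, 0.999], [-0.001, -1.0, -0.0]]
force: [1.1, -0.2, 0.8]
opening: 0.688
```

```bash
python3 - <<'E'
from rig import *
from h import *
np.set_printoptions(suppress=True,precision=4)
s=read_state();print(s["joint_positions"],s["position"],s["tcp_rot"])
t=dict(np.load("top0.npz"))
f=cv2.cvtColor(t["frame"],cv2.COLOR_RGB2GRAY)
P=pts(t)
for u in (265,275,285,295,305):
    print(u,f[205:230,u], [ (v,P[v,u].round(3).tolist()) for v in range(205,230) if .27<P[v,u,2]<.3][:12])
S=dict(np.load("side0.npz"))
print("predicted", proj(t,[[.5315,.0095,.285]]), proj(S,[[.5315,.0095,.285]]))
E
```

```text
[16.9916 13.7195 86.9685  0.0081 79.3536 19.7175] [0.4486 0.2532 0.3802] [[ 0.9989 -0.0007  0.0476]
 [-0.0476 -0.0001  0.9989]
 [-0.0007 -1.     -0.0001]]
265 [ 80  79  78  71  72  80  84  88  99 108 113  95  67  49  58  62  63  56
  45  36  33  26  23  22  29] [(219, [0.537, 0.048, 0.289]), (220, [0.535, 0.048, 0.291]), (221, [0.533, 0.048, 0.29]), (222, [0.53, 0.048, 0.293]), (223, [0.529, 0.048, 0.287])]
275 [ 80  80  74  73  73  73  82  92 102 129 150 144 110  65  52  57  59  58
  52  40  35  24  29  23  30] [(219, [0.538, 0.026, 0.288]), (220, [0.535, 0.026, 0.29]), (221, [0.533, 0.026, 0.292]), (222, [0.531, 0.026, 0.291]), (223, [0.529, 0.026, 0.284]), (224, [0.527, 0.026, 0.286])]
285 [ 83  77  74  72  64  69  75  87  97 115 142 159 140  95  56  58  63  63
  58  47  33  31  29  23  26] [(220, [0.536, 0.004, 0.293]), (221, [0.534, 0.004, 0.29]), (222, [0.531, 0.004, 0.291]), (223, [0.529, 0.004, 0.293]), (224, [0.527, 0.004, 0.287])]
295 [ 87  79  77  72  69  68  70  77  91 104 128 153 152 119  75  52  55  64
  62  54  46  38  23  20  30] [(220, [0.537, -0.018, 0.287]), (221, [0.534, -0.018, 0.29]), (222, [0.532, -0.018, 0.289]), (223, [0.53, -0.018, 0.29]), (224, [0.527, -0.018, 0.292]), (225, [0.526, -0.018, 0.286])]
305 [85 81 70 64 64 59 64 68 74 79 80 77 86 81 66 52 55 60 63 57 50 38 36 33
 31] [(221, [0.535, -0.04, 0.288]), (222, [0.532, -0.04, 0.293]), (223, [0.53, -0.04, 0.291]), (224, [0.528, -0.04, 0.294]), (225, [0.526, -0.04, 0.291]), (226, [0.525, -0.04, 0.281])]
predicted [[282.6616 222.2256]] [[337.2848 204.2241]]
```

Request:
play_rows(
  commands=[
    [[0.02, -0.06, 0], [0, 0, 0]],
    [[0.04, -0.12, 0], [0, 0, 0]],
    [[0.06, -0.18, 0], [0, 0, 0]],
    [[0.08, -0.23, 0], [0, 0, 0]],
    [[0.083, -0.244, -0.01], [0, 0, 0]],
    [[0.083, -0.244, -0.03], [0, 0, 0]],
    [[0.083, -0.244, -0.05], [0, 0, 0]],
    [[0.083, -0.244, -0.05], [0, 0, 0]],
  ],
  gripper=0.035,
)

```text
time_s: 2.35
position: [0.5293, 0.0116, 0.3285]
tcp_rot: [[0.999, -0.006, 0.042], [-0.042, 0.001, 0.999], [-0.006, -1.0, 0.001]]
force: [1.3, -0.2, 0.3]
opening: 0.401
```

Request:
play_rows(
  commands=[
    [[0, 0, -0.015], [0, 0, 0]],
    [[0, 0, -0.03], [0, 0, 0]],
    [[0, 0, -0.038], [0, 0, 0]],
    [[0, 0, -0.038], [0, 0, 0]],
  ],
)

```text
time_s: 2.85
position: [0.5307, 0.0108, 0.2917]
tcp_rot: [[0.999, -0.002, 0.043], [-0.043, 0.0, 0.999], [-0.002, -1.0, 0.0]]
force: [-0.5, -0.8, 0.6]
opening: 0.404
```

Request:
play_rows(
  commands=[
    [[0, 0, 0], [0, 0, 0]],
    [[0, 0, 0], [0, 0, 0]],
    [[0, 0, 0], [0, 0, 0]],
    [[0, 0, 0], [0, 0, 0]],
  ],
  gripper=0.008,
)

```text
time_s: 3.35
position: [0.5313, 0.0106, 0.2929]
tcp_rot: [[0.999, 0.001, 0.043], [-0.043, -0.0, 0.999], [0.001, -1.0, -0.0]]
force: [-0.6, -0.5, 1.0]
opening: 0.125
```

```bash
python3 - <<'E'
from rig import *
from h import *
s=read_state();print(s)
psi=.026;R=lambda a:np.array([[np.cos(a),-np.sin(a)],[np.sin(a),np.cos(a)]])
H=np.array([.594,.222])
f=lambda th:H+R(psi)@R(-th)@np.array([-.053,-.215])
# theta from tcp
p=s["position"][:2];
th0=min(np.linspace(0,.4,401),key=lambda a:np.linalg.norm(f(a)-p));print(th0,f(th0),p)
for th in np.arange(th0,1.75,.08): print(round(th-th0,3),(f(th)-f(th0)).round(3))
c=capture("top");cv2.imwrite("pics/t2.png",cv2.resize(c["frame"][70:270,150:390],None,fx=2.5,fy=2.5)[:,:,::-1])
E
```

```text
{'time_s': 3.35, 'joint_positions': array([-1.09127150e+01,  1.98870734e+01,  9.23366576e+01,  3.54534387e-03,
        6.77263786e+01, -8.45030445e+00]), 'qvel': array([ 0.06902473,  0.01803407,  0.0480735 ,  0.02876303, -0.01109151,
        0.03099162]), 'tau': array([-7.11256592e-02, -3.49612319e+01, -1.73745972e+01,  3.60797276e-02,
        6.69251871e-02,  1.12140566e-02]), 'position': array([0.53132821, 0.01062059, 0.29289826]), 'tcp_rot': array([[ 9.99075240e-01,  8.65845438e-04,  4.29873804e-02],
       [-4.29873023e-02, -1.08619438e-04,  9.99075613e-01],
       [ 8.69714327e-04, -9.99999619e-01, -7.12986315e-05]]), 'force': array([-0.55339643, -0.52195534,  1.02824441]), 'moment': array([-0.09435198, -0.01120125, -0.00649942]), 'opening': 0.12520935986149812}
0.073 [0.53095725 0.00972751] [0.53132821 0.01062059]
0.0 [0. 0.]
0.08 [-0.017  0.006]
0.16 [-0.033  0.013]
0.24 [-0.049  0.021]
0.32 [-0.064  0.031]
0.4 [-0.078  0.041]
0.48 [-0.091  0.053]
0.56 [-0.103  0.066]
0.64 [-0.114  0.08 ]
0.72 [-0.124  0.094]
0.8 [-0.133  0.11 ]
0.88 [-0.141  0.126]
0.96 [-0.147  0.142]
1.04 [-0.152  0.159]
1.12 [-0.155  0.177]
1.2 [-0.158  0.194]
1.28 [-0.158  0.212]
1.36 [-0.158  0.23 ]
1.44 [-0.156  0.247]
1.52 [-0.152  0.264]
1.6 [-0.147  0.281]
```

View pics/t2.png

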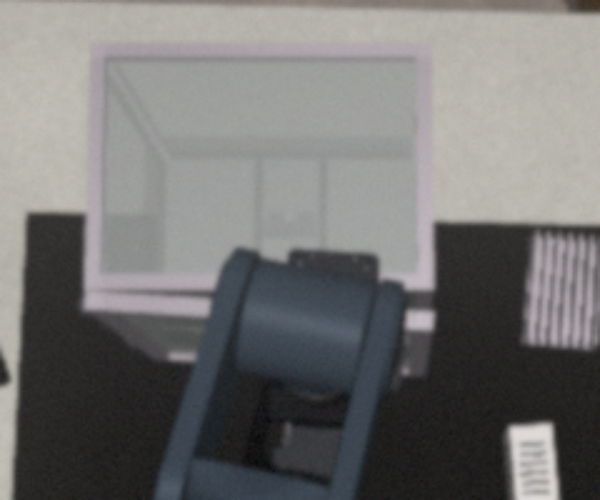

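The picture shows the gripper over the handle with the door still ajar. The opening reads 11 mm, which fits a grip on the 12 mm bar. Now I'll pull it along the arc.

Request:
play_rows(
  commands=[
    [[-0.008, 0.003, 0], [0, 0, -0.04]],
    [[-0.017, 0.006, 0], [0, 0, -0.08]],
    [[-0.025, 0.0095, 0], [0, 0, -0.12]],
    [[-0.033, 0.013, 0], [0, 0, -0.16]],
    [[-0.041, 0.017, 0], [0, 0, -0.2]],
    [[-0.049, 0.021, 0], [0, 0, -0.24]],
    [[-0.0565, 0.026, 0], [0, 0, -0.28]],
    [[-0.064, 0.031, 0], [0, 0, -0.32]],
    [[-0.071, 0.036, 0], [0, 0, -0.36]],
    [[-0.078, 0.041, 0], [0, 0, -0.4]],
  ],
)

```text
time_s: 4.65
position: [0.4533, 0.0515, 0.2929]
tcp_rot: [[0.903, 0.001, 0.43], [-0.43, -0.001, 0.903], [0.001, -1.0, 0.0]]
force: [1.6, -0.5, -0.7]
opening: 0.127
```

Request:
play_rows(
  commands=[
    [[-0.013, 0.012, 0], [0, 0, -0.08]],
    [[-0.025, 0.025, 0], [0, 0, -0.16]],
    [[-0.036, 0.039, 0], [0, 0, -0.24]],
    [[-0.046, 0.053, 0], [0, 0, -0.32]],
    [[-0.055, 0.069, 0], [0, 0, -0.4]],
    [[-0.063, 0.085, 0], [0, 0, -0.48]],
    [[-0.069, 0.101, 0], [0, 0, -0.56]],
    [[-0.074, 0.118, 0], [0, 0, -0.64]],
    [[-0.077, 0.136, 0], [0, 0, -0.72]],
    [[-0.08, 0.153, 0], [0, 0, -0.8]],
  ],
)

```text
time_s: 5.9
position: [0.3726, 0.2049, 0.2929]
tcp_rot: [[0.32, -0.0, 0.948], [-0.948, -0.001, 0.32], [0.001, -1.0, -0.0]]
force: [0.7, -0.6, 0.2]
opening: 0.129
```

Request:
play_rows(
  commands=[
    [[0.0, 0.018, 0], [0, 0, -0.08]],
    [[0.0, 0.036, 0], [0, 0, -0.16]],
    [[0.002, 0.053, 0], [0, 0, -0.24]],
    [[0.006, 0.07, 0], [0, 0, -0.32]],
    [[0.011, 0.087, 0], [0, 0, -0.4]],
    [[0.011, 0.087, 0], [0, 0, -0.4]],
    [[0.011, 0.087, 0], [0, 0, -0.4]],
  ],
)

```text
time_s: 6.78
position: [0.3831, 0.2917, 0.2929]
tcp_rot: [[-0.071, -0.002, 0.997], [-0.997, 0.001, -0.071], [-0.0, -1.0, -0.002]]
force: [-3.7, 1.8, 5.2]
opening: 0.126
```

```bash
python3 - <<'E'
from rig import *
from h import *
np.set_printoptions(suppress=True,precision=4)
s=read_state();print(s["joint_positions"],s["position"],s["force"])
E
```

```text
[ 23.9255  15.7951  98.7794   0.0713  65.4997 117.9578] [0.3831 0.2917 0.2929] [-3.7017  1.8136  5.2209]
```

Request:
play_rows(
  commands=[
    [[0, 0, 0], [0, 0, 0]],
    [[0, 0, 0], [0, 0, 0]],
    [[0, 0, 0], [0, 0, 0]],
    [[0, 0, 0.03], [0, 0, 0]],
    [[0, 0, 0.07], [0, 0, 0]],
    [[0, 0, 0.1], [0, 0, 0]],
    [[0, 0, 0.1], [0, 0, 0]],
  ],
  gripper=0.035,
)

```text
time_s: 7.65
position: [0.3855, 0.292, 0.3947]
tcp_rot: [[-0.072, 0.006, 0.997], [-0.997, 0.002, -0.072], [-0.003, -1.0, 0.006]]
force: [-0.2, 0.2, -0.1]
opening: 0.404
```

```bash
python3 - <<'E'
from rig import *
from h import *
np.set_printoptions(suppress=True,precision=4)
s=read_state();q=s["joint_positions"];p=s["position"]
D=[(.6146,.2467,30.275,82.149),(.5031,.3802,13.7195,86.9685),(.5198,.2929,19.887,92.3366),(.4686,.2929,15.795,98.779)]
D.append((np.sqrt(p[0]**2+p[1]**2-.1105**2),p[2],q[1],q[2]))
A=[];b=[]
for r,z,a,c in D:
    a,c=np.radians([a,a+c])
    A+=[[np.sin(a),np.sin(c),np.cos(c),1,0],[np.cos(a),np.cos(c),-np.sin(c),0,1]];b+=[r,z]
x,res,rk,sv=np.linalg.lstsq(A,b,rcond=None);print(x,sv,np.array(A)@x-b, q)
c=capture("top");np.savez("top3.npz",**c);S=capture("side");np.savez("side3.npz",**S)
cv2.imwrite("pics/t3.png",np.hstack([cv2.resize(c["frame"][80:280,150:350],(400,400)),cv2.resize(S["frame"][145:305,320:480],(400,400))])[:,:,::-1])
E
```

```text
[ 0.5855  0.393   0.1167  0.0006 -0.001 ] [3.8651 3.1574 0.1953 0.1761 0.1501] [-0.      0.0001  0.0009  0.     -0.0003 -0.      0.0003 -0.0001 -0.0008
 -0.    ] [ 23.8844   9.985   89.6571  -0.0191  80.0021 118.0298]
```

View pics/t3.png

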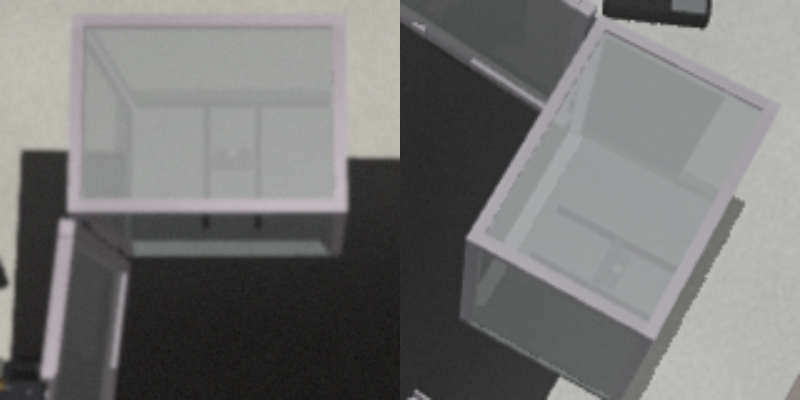

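The left half shows the door standing past square along the left, with its free edge further out than the hinge, and the stop between the guides at crop (232,158). Next is a contrast-stretched crop to get the stop depth and the guide line.

```bash
python3 - <<'E'
from h import *
np.set_printoptions(suppress=True,precision=4,linewidth=200)
out=[]
for n,b in(("top3",(240,125,300,185)),("side3",(375,215,435,275))):
    c=dict(np.load(n+".npz"));g=cv2.cvtColor(c["frame"],cv2.COLOR_RGB2GRAY)[b[1]:b[3],b[0]:b[2]].astype(float)
    lo,hi=np.percentile(g,[2,98]);g=np.clip((g-lo)/(hi-lo)*255,0,255).astype(np.uint8)
    out.append(cv2.resize(g,(400,400),interpolation=2))
cv2.imwrite("pics/stop.png",np.hstack(out))
t=dict(np.load("top3.npz"));S=dict(np.load("side3.npz"))
C=np.array([.7155,.075,0]);a=.026;R=np.array([[np.cos(a),-np.sin(a),0],[np.sin(a),np.cos(a),0],[0,0,1]])
for x in(.0,.03,.06,.09):
    for z in(.012,.042):
        P=C+R@np.array([x,0,z]);print(x,z,(proj(t,P)-[240,125])*400/60,(proj(S,P)-[375,215])*400/60+[400,0])
E
```

```text
0.0 0.012 [[174.3352 287.8514]] [[548.6857 224.8482]]
0.0 0.042 [[168.0578 270.9559]] [[555.6684 205.0012]]
0.03 0.012 [[174.7004 217.6623]] [[605.5861 255.2713]]
0.03 0.042 [[168.445  199.2522]] [[613.4501 235.832 ]]
0.06 0.012 [[175.0641 147.7762]] [[662.7893 285.8564]]
0.06 0.042 [[168.8305 127.8646]] [[671.5438 266.8294]]
0.09 0.012 [[175.4262  78.1909]] [[720.2976 316.6046]]
0.09 0.042 [[169.2143  56.7913]] [[729.9521 297.9946]]
```

View pics/stop.png

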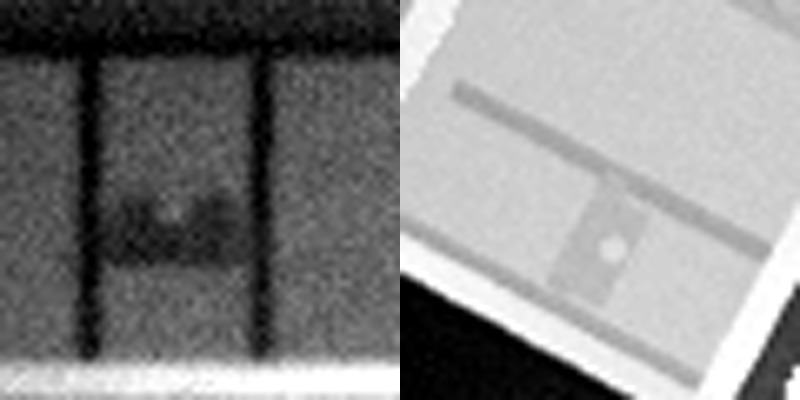

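The stop's front bottom edge is at crop v≈263, giving cabinet x ≈ +0.010. The guides at crop u of 88 and 262 are centred on the predicted middle line.

```bash
cat >> h.py <<'E'
from scipy.spatial.transform import Rotation as Ro
def tool(yaw,lean):  # degrees; jaws along -y of yawed frame, leaning towards +x
    Z=Ro.from_euler('z',yaw,degrees=True).as_matrix();l=np.radians(lean)
    y=Z@[np.sin(l),0,-np.cos(l)];x=Z@[0,-1,0];return np.c_[x,y,np.cross(x,y)]
def turn(cur,tgt): return Ro.from_matrix(tgt@cur.T).as_rotvec()
E
python3 - <<'E'
from rig import *
from h import *
s=read_state();T=tool(5.3,35);t=turn(s["tcp_rot"],T)
print(T,t,np.degrees(np.linalg.norm(t)),np.array([.4606,-.1918,.22])-s["position"])
c=dict(np.load("top0.npz"));g=cv2.inRange(cv2.cvtColor(c["frame"],cv2.COLOR_RGB2HSV),(40,80,60),(80,255,255));P=pts(c);q=P[(g>0)&(P[...,2]>.07)&(P[...,0]<.41)];print(q.min(0),q.max(0))
E
```

```text
[[ 0.09237059  0.57112422  0.81564992]
 [-0.9957247   0.05298159  0.07566556]
 [ 0.         -0.81915204  0.57357644]] [ 0.0068449  -0.61231776  0.15990987] 36.261984960963915 [ 0.07679731 -0.48309417 -0.17175223]
[ 0.29147897 -0.28014604  0.0700606 ] [ 0.40043266 -0.05074689  1.36530523]
```

Request:
play_rows(
  commands=[
    [[0.01, -0.045, 0.02], [0, 0, 0]],
    [[0.02, -0.1, 0.02], [0, 0, 0.05]],
    [[0.03, -0.155, 0.02], [0, -0.06, 0.08]],
    [[0.04, -0.21, 0], [0, -0.15, 0.1]],
    [[0.05, -0.265, -0.02], [0, -0.25, 0.12]],
    [[0.06, -0.32, -0.04], [0, -0.35, 0.14]],
    [[0.065, -0.37, -0.06], [0, -0.45, 0.16]],
    [[0.07, -0.42, -0.08], [0, -0.53, 0.16]],
    [[0.077, -0.465, -0.11], [0, -0.6, 0.16]],
    [[0.077, -0.483, -0.14], [0.007, -0.612, 0.16]],
  ],
  gripper=0.087,
)

```text
time_s: 9.0
position: [0.4609, -0.1865, 0.2573]
tcp_rot: [[0.094, 0.568, 0.818], [-0.996, 0.055, 0.076], [-0.002, -0.821, 0.571]]
force: [1.7, -0.4, -0.2]
opening: 0.998
```

Request:
play_rows(
  commands=[
    [[0, 0, 0], [0, 0, 0]],
    [[0, 0, 0], [0, 0, 0]],
  ],
)

```text
time_s: 9.25
position: [0.461, -0.1839, 0.2577]
tcp_rot: [[0.096, 0.566, 0.819], [-0.995, 0.059, 0.075], [-0.006, -0.823, 0.569]]
force: [0.5, 0.3, 0.6]
opening: 1.003
```

```bash
python3 - <<'E'
from rig import *
from h import *
np.set_printoptions(suppress=True,precision=4)
s=read_state();print(s["joint_positions"],turn(s["tcp_rot"],tool(5.3,35)),np.array([.4606,-.1918,.067])-s["position"])
S=capture("side");cv2.imwrite("pics/s4.png",cv2.resize(S["frame"][180:340,200:420],(800,580))[:,:,::-1])
E
```

```text
[-51.3656  14.3074 120.0841  52.0688  37.3625  -7.0437] [-0.0051 -0.0065 -0.0033] [-0.0004 -0.0079 -0.1907]
```

View pics/s4.png

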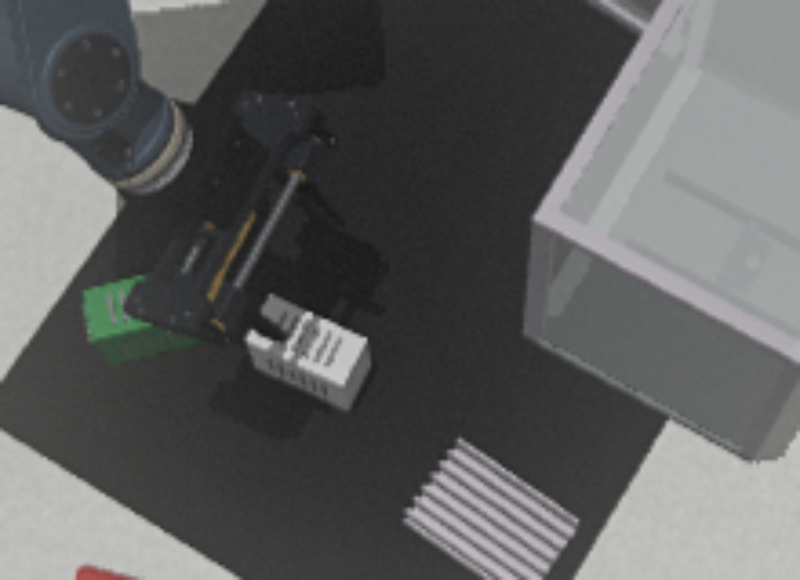

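The view shows open fingers above the white unit at (310,350), straddling its width. The green look-alike at (140,320) is behind and below the gripper body with about 2 cm of clearance. I'll go down now.

Request:
play_rows(
  commands=[
    [[0, -0.008, -0.03], [-0.005, -0.006, -0.003]],
    [[0, -0.008, -0.07], [-0.005, -0.006, -0.003]],
    [[0, -0.008, -0.1], [-0.005, -0.006, -0.003]],
    [[0, -0.008, -0.12], [-0.005, -0.006, -0.003]],
    [[0, -0.008, -0.12], [-0.005, -0.006, -0.003]],
  ],
)

```text
time_s: 9.93
position: [0.462, -0.1916, 0.1388]
tcp_rot: [[0.095, 0.572, 0.815], [-0.996, 0.053, 0.079], [0.002, -0.818, 0.575]]
force: [-0.7, -0.1, 0.8]
opening: 1.001
```

```bash
python3 - <<'E'
from rig import *
from h import *
np.set_printoptions(suppress=True,precision=4)
s=read_state();print(s["force"],turn(s["tcp_rot"],tool(5.3,35)),np.array([.4606,-.1918,.067])-s["position"])
E
```

```text
[-0.6857 -0.1207  0.8417] [ 0.0019  0.0016 -0.0022] [-0.0014 -0.0002 -0.0718]
```

Request:
play_rows(
  commands=[
    [[-0.001, 0, -0.025], [0, 0, 0]],
    [[-0.001, 0, -0.05], [0, 0, 0]],
    [[-0.001, 0, -0.065], [0, 0, 0]],
    [[-0.001, 0, -0.072], [0, 0, 0]],
    [[-0.001, 0, -0.072], [0, 0, 0]],
  ],
)

```text
time_s: 10.55
position: [0.4617, -0.1929, 0.068]
tcp_rot: [[0.094, 0.574, 0.813], [-0.996, 0.05, 0.08], [0.005, -0.817, 0.577]]
force: [0.1, 0.3, -0.1]
opening: 1.002
```

Request:
play_rows(
  commands=[
    [[0, 0, 0], [0, 0, 0]],
    [[0, 0, 0], [0, 0, 0]],
    [[0, 0, 0], [0, 0, 0]],
    [[0, 0, 0], [0, 0, 0]],
    [[0, 0, 0], [0, 0, 0]],
  ],
  gripper=0.03,
)

```text
time_s: 11.18
position: [0.4607, -0.1927, 0.0668]
tcp_rot: [[0.093, 0.573, 0.814], [-0.996, 0.051, 0.078], [0.003, -0.818, 0.575]]
force: [0.8, 1.0, 0.9]
opening: 0.514
```

Request:
play_rows(
  commands=[
    [[0, 0, 0.01], [0, 0, 0]],
    [[0, 0, 0.04], [0, 0, 0]],
    [[0, 0, 0.07], [0, 0, 0]],
    [[0, 0, 0.07], [0, 0, 0]],
    [[0, 0, 0.07], [0, 0, 0]],
  ],
)

```text
time_s: 11.8
position: [0.4602, -0.1928, 0.136]
tcp_rot: [[0.093, 0.571, 0.815], [-0.996, 0.051, 0.077], [0.003, -0.819, 0.574]]
force: [0.8, 0.1, -3.9]
opening: 0.513
```

```bash
python3 - <<'E'
from rig import *
from h import *
np.set_printoptions(suppress=True,precision=4)
s=read_state();print(s["position"],s["force"],s["opening"],turn(s["tcp_rot"],tool(5.3,35)),turn(s["tcp_rot"],tool(1.5,35)))
t=capture("top");S=capture("side");np.savez("top5.npz",**t);np.savez("side5.npz",**S)
cv2.imwrite("pics/s5.png",np.hstack([cv2.resize(t["frame"][200:330,300:430],(400,400)),cv2.resize(S["frame"][210:310,220:320],(400,400))])[:,:,::-1])
E
```

```text
[ 0.4602 -0.1928  0.136 ] [ 0.7537  0.0662 -3.909 ] 0.5127423836655245 [ 0.0028  0.0004 -0.0002] [ 0.0028  0.0003 -0.0666]
```

View pics/s5.png

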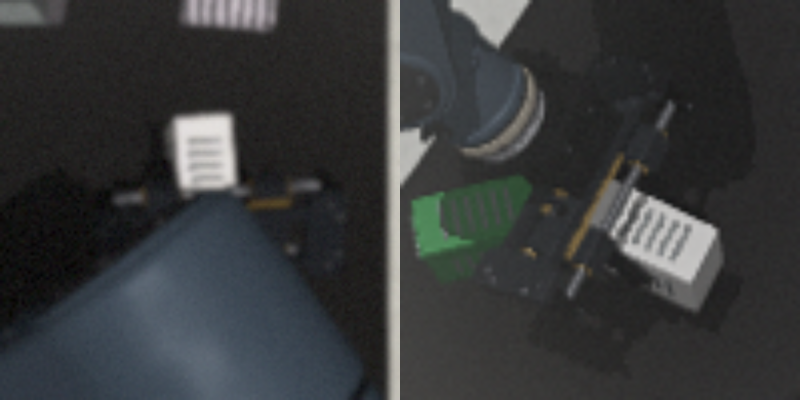

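The unit is held (opening 44.6 mm, about 3.9 N lifted) and hangs upright in both views; the green one has not been touched. Next I'll carry it in front of the enclosure.

Request:
play_rows(
  commands=[
    [[0.003, 0.015, 0], [0.001, 0, -0.005]],
    [[0.01, 0.05, 0], [0.001, 0, -0.015]],
    [[0.017, 0.09, 0], [0.002, 0, -0.025]],
    [[0.024, 0.13, 0], [0.003, 0, -0.035]],
    [[0.031, 0.17, 0], [0.003, 0, -0.045]],
    [[0.038, 0.21, 0], [0.003, 0, -0.055]],
    [[0.044, 0.245, 0], [0.003, 0, -0.065]],
    [[0.047, 0.262, -0.01], [0.003, 0, -0.067]],
    [[0.047, 0.262, -0.02], [0.003, 0, -0.067]],
    [[0.047, 0.262, -0.02], [0.003, 0, -0.067]],
  ],
)

```text
time_s: 13.15
position: [0.5067, 0.0687, 0.1148]
tcp_rot: [[0.025, 0.571, 0.821], [-1.0, 0.015, 0.02], [-0.001, -0.821, 0.571]]
force: [0.6, 0.2, -2.7]
opening: 0.513
```

```bash
cat > st.py <<'E'
from rig import *
from h import *
np.set_printoptions(suppress=True,precision=4)
s=read_state();R=Ro.from_euler('z',1.5,degrees=True).as_matrix()
p=R.T@(s["position"]-[.7155,.075,0])
print("t",s["time_s"],"unit cab",p+[.0083,0,-.0668],"F",s["force"],"turn",turn(s["tcp_rot"],tool(1.5,35)),s["joint_positions"])
E
python3 st.py; python3 - <<'E'
from rig import *
from h import *
t=capture("top");S=capture("side")
np.savez("top6.npz",**t);np.savez("side6.npz",**S)
cv2.imwrite("pics/s6.png",np.hstack([cv2.resize(t["frame"][100:280,170:350],(400,400)),cv2.resize(S["frame"][145:305,290:450],(400,400))])[:,:,::-1])
P=pts(t);f=t["frame"].min(2)
z=abs(P[...,2]-.118)<.012; z[:180]=0;z[260:]=0;z[:,:230]=0;z[:,:]&=(f>110);z[:,330:]=0
q=P[z].astype(np.float32);print(len(q));
if len(q)>50: print(cv2.minAreaRect(q[:,:2]*1000),np.median(q[:,2]))
E
```

```text
t 13.15 unit cab [-0.2006 -0.0009  0.048 ] F [ 0.5669  0.1686 -2.6858] turn [-0.0004 -0.0028  0.0012] [ -7.8068  35.5025 129.2313 164.3005  19.9077 -82.7848]
40
```

View pics/s6.png

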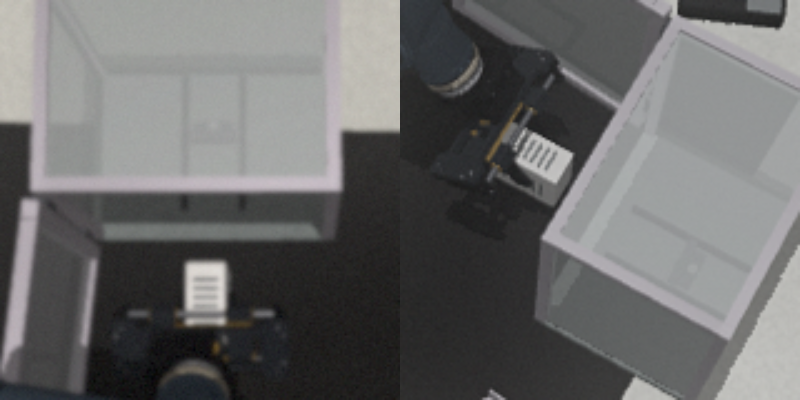

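The unit hangs upright in front of the opening, lined up with the guides: unit at crop (206,290), guides at (184,200) and (241,200). I'll check the lateral alignment numerically.

```bash
python3 - <<'E'
from h import *
t=dict(np.load("top6.npz"));g=cv2.cvtColor(t["frame"],cv2.COLOR_RGB2GRAY)
C=np.array([.7155,.075,0]);R=Ro.from_euler('z',1.5,degrees=True).as_matrix()
for v in range(219,240,3):
    r=g[v,240:290].astype(float);k=np.where(r>120)[0]+240
    if len(k)<8: continue
    P=(ray(t,[[k[0]-.5,v],[k[-1]+.5,v]],.133)-C)@R; print(v,k[0],k[-1],P[:,:2].round(4).tolist(),P[:,1].mean().round(4))
for v in(190,192,194):   # guides front ends z=.02
    print(v,g[v,240:292].tolist())
E
```

```text
219 253 271 [[-0.1586, 0.0232], [-0.1587, -0.0246]] -0.0007
222 253 271 [[-0.1662, 0.0231], [-0.1663, -0.0246]] -0.0008
225 253 271 [[-0.1738, 0.023], [-0.1739, -0.0246]] -0.0008
228 253 271 [[-0.1813, 0.023], [-0.1815, -0.0247]] -0.0008
231 253 271 [[-0.1889, 0.0229], [-0.1891, -0.0247]] -0.0009
234 253 271 [[-0.1965, 0.0229], [-0.1967, -0.0247]] -0.0009
237 253 271 [[-0.204, 0.0228], [-0.2042, -0.0248]] -0.001
190 [64, 69, 66, 65, 69, 70, 71, 70, 68, 63, 62, 52, 43, 37, 51, 62, 67, 66, 72, 69, 65, 66, 64, 67, 66, 69, 70, 70, 69, 67, 67, 71, 65, 67, 70, 68, 65, 58, 41, 42, 51, 60, 63, 65, 64, 65, 66, 66, 67, 67, 67, 65]
192 [72, 70, 68, 67, 67, 67, 70, 70, 69, 67, 63, 51, 46, 39, 53, 63, 70, 66, 67, 67, 66, 67, 70, 67, 68, 69, 68, 67, 69, 63, 65, 67, 66, 69, 68, 62, 63, 54, 44, 44, 54, 65, 67, 64, 65, 66, 68, 64, 63, 65, 67, 62]
194 [67, 68, 68, 69, 68, 67, 67, 67, 65, 67, 61, 58, 55, 54, 57, 64, 67, 69, 68, 68, 66, 68, 68, 65, 67, 67, 65, 63, 66, 65, 68, 65, 64, 68, 66, 65, 66, 57, 53, 53, 59, 62, 64, 66, 64, 66, 68, 64, 68, 64, 62, 64]
```

Request:
play_rows(
  commands=[
    [[0.005, 0.001, -0.003], [0, 0, 0]],
    [[0.015, 0.001, -0.006], [0, -0.001, 0.001]],
    [[0.03, 0.002, -0.01], [0, -0.002, 0.001]],
    [[0.045, 0.002, -0.014], [0, -0.003, 0.001]],
    [[0.06, 0.003, -0.018], [0, -0.003, 0.001]],
    [[0.075, 0.003, -0.018], [0, -0.003, 0.001]],
    [[0.09, 0.003, -0.018], [0, -0.003, 0.001]],
    [[0.105, 0.004, -0.018], [0, -0.003, 0.001]],
    [[0.11, 0.004, -0.018], [0, -0.003, 0.001]],
    [[0.11, 0.004, -0.018], [0, -0.003, 0.001]],
  ],
)

```text
time_s: 14.5
position: [0.6178, 0.073, 0.0986]
tcp_rot: [[0.027, 0.577, 0.816], [-1.0, 0.015, 0.022], [0.0, -0.817, 0.577]]
force: [-0.2, -1.0, -3.5]
opening: 0.516
```

```bash
python3 st.py
```

```text
t 14.5 unit cab [-0.0894  0.0006  0.0318] F [-0.1779 -1.0392 -3.5341] turn [ 0.0003  0.0046 -0.0009] [ -5.3524  39.3712 113.861  154.3954   9.1889 -70.3423]
```

Request:
play_rows(
  commands=[
    [[0, 0, -0.005], [0, 0.002, 0]],
    [[0, 0, -0.01], [0, 0.004, 0]],
    [[0, 0, -0.014], [0, 0.004, 0]],
    [[0, 0, -0.017], [0, 0.004, 0]],
    [[0, 0, -0.017], [0, 0.004, 0]],
    [[0, 0, -0.018], [0, 0.004, 0]],
    [[0, 0, -0.018], [0, 0.004, 0]],
  ],
)

```text
time_s: 15.38
position: [0.6178, 0.073, 0.0807]
tcp_rot: [[0.027, 0.574, 0.818], [-1.0, 0.015, 0.022], [0.0, -0.819, 0.574]]
force: [0.3, 0.7, -2.6]
opening: 0.516
```

```bash
python3 st.py
```

```text
t 15.375 unit cab [-0.0895  0.0006  0.0139] F [ 0.2551  0.7339 -2.6189] turn [ 0.0001  0.0009 -0.0007] [ -5.3479  41.565  113.9874 159.1256  11.1227 -75.1369]
```

Request:
play_rows(
  commands=[
    [[0, 0, -0.0005], [0, 0.001, 0]],
    [[0, 0, -0.001], [0, 0.001, 0]],
    [[0, 0, -0.0015], [0, 0.001, 0]],
    [[0, 0, -0.0015], [0, 0.001, 0]],
  ],
)

```text
time_s: 15.88
position: [0.6177, 0.073, 0.0792]
tcp_rot: [[0.027, 0.573, 0.819], [-1.0, 0.015, 0.022], [0.0, -0.819, 0.573]]
force: [-0.3, -0.3, -2.5]
opening: 0.514
```

Request:
play_rows(
  commands=[
    [[0, 0, -0.0005], [0, 0, 0]],
    [[0, 0, -0.0005], [0, 0, 0]],
  ],
)

```text
time_s: 16.12
position: [0.6178, 0.0731, 0.0789]
tcp_rot: [[0.027, 0.574, 0.819], [-1.0, 0.015, 0.022], [0.0, -0.819, 0.574]]
force: [0.2, -0.6, -2.4]
opening: 0.514
```

Request:
play_rows(
  commands=[
    [[0, 0, -0.0005], [0, 0, 0]],
    [[0, 0, -0.001], [0, 0, 0]],
    [[0, 0, -0.001], [0, 0, 0]],
  ],
)

```text
time_s: 16.5
position: [0.6178, 0.0731, 0.0788]
tcp_rot: [[0.027, 0.575, 0.818], [-1.0, 0.015, 0.022], [0.0, -0.818, 0.575]]
force: [-4.3, -0.5, 5.7]
opening: 0.513
```

The unit has touched the floor (+5.7 N). I'll ease off half a millimetre and slide in.

Request:
play_rows(
  commands=[
    [[0, 0, 0.0005], [0, 0, 0]],
    [[0.004, 0, 0.0005], [0, 0, 0]],
    [[0.008, 0, 0.0005], [0, 0, 0]],
    [[0.013, 0, 0.0005], [0, 0, 0]],
    [[0.018, 0, 0.0005], [0, 0, 0]],
    [[0.023, 0, 0.0005], [0, 0, 0]],
    [[0.028, 0.0005, 0.0005], [0, 0, 0]],
    [[0.033, 0.0005, 0.0005], [0, 0, 0]],
    [[0.038, 0.0005, 0.0005], [0, 0, 0]],
    [[0.04, 0.0005, 0.0005], [0, 0, 0]],
  ],
)

```text
time_s: 17.75
position: [0.6583, 0.0736, 0.0788]
tcp_rot: [[0.027, 0.574, 0.818], [-1.0, 0.016, 0.022], [0.0, -0.818, 0.575]]
force: [-4.4, 0.4, 7.8]
opening: 0.519
```

```bash
python3 st.py
```

```text
t 17.75 unit cab [-0.0489  0.0001  0.012 ] F [-4.3966  0.4355  7.7523] turn [ 0.0001  0.0012 -0.001 ] [ -4.8406  42.7305 108.1976 147.7615   6.8813 -63.1994]
```

Request:
play_rows(
  commands=[
    [[0.001, 0, 0.0005], [0, 0, 0]],
    [[0.002, 0, 0.0005], [0, 0, 0]],
    [[0.003, 0, 0.0005], [0, 0, 0]],
    [[0.004, 0, 0.0005], [0, 0, 0]],
    [[0.005, 0, 0.0005], [0, 0, 0]],
    [[0.006, 0, 0.0005], [0, 0, 0]],
    [[0.007, 0, 0.0005], [0, 0, 0]],
  ],
)

```text
time_s: 18.62
position: [0.6648, 0.0735, 0.0788]
tcp_rot: [[0.027, 0.573, 0.819], [-1.0, 0.015, 0.022], [0.0, -0.819, 0.574]]
force: [-3.8, 0.7, 4.1]
opening: 0.514
```

Request:
play_rows(
  commands=[
    [[0.001, 0, 0], [0, 0, 0]],
    [[0.002, 0, 0], [0, 0, 0]],
    [[0.003, 0, 0], [0, 0, 0]],
  ],
)

```text
time_s: 19.0
position: [0.6679, 0.0735, 0.0788]
tcp_rot: [[0.027, 0.573, 0.819], [-1.0, 0.015, 0.022], [0.0, -0.819, 0.574]]
force: [-3.7, -0.1, 4.1]
opening: 0.511
```

Request:
play_rows(
  commands=[
    [[0.001, 0, 0], [0, 0, 0]],
    [[0.002, 0, 0], [0, 0, 0]],
  ],
)

```text
time_s: 19.25
position: [0.6699, 0.0735, 0.0788]
tcp_rot: [[0.027, 0.573, 0.819], [-1.0, 0.015, 0.022], [0.0, -0.819, 0.574]]
force: [-3.8, 1.1, 5.3]
opening: 0.516
```

Request:
play_rows(
  commands=[
    [[0.001, 0, 0], [0, 0, 0]],
    [[0.002, 0, 0], [0, 0, 0]],
  ],
)

```text
time_s: 19.5
position: [0.6712, 0.0736, 0.0789]
tcp_rot: [[0.027, 0.573, 0.819], [-1.0, 0.015, 0.022], [0.0, -0.82, 0.573]]
force: [-9.3, 0.4, 9.9]
opening: 0.517
```

Request:
play_rows(
  commands=[
    [[0.001, 0, 0], [0, 0, 0]],
    [[0.001, 0, 0], [0, 0, 0]],
  ],
)

```text
time_s: 19.75
position: [0.6713, 0.0736, 0.0789]
tcp_rot: [[0.027, 0.572, 0.82], [-1.0, 0.015, 0.022], [0.0, -0.82, 0.572]]
force: [-9.1, 0.2, 10.2]
opening: 0.517
```

Request:
play_rows(
  commands=[
    [[0.0005, 0, 0], [0, 0, 0]],
    [[0.001, 0, 0], [0, 0, 0]],
    [[0.001, 0, 0], [0, 0, 0]],
  ],
)

```text
time_s: 20.12
position: [0.6713, 0.0736, 0.0789]
tcp_rot: [[0.026, 0.571, 0.821], [-1.0, 0.015, 0.022], [0.0, -0.821, 0.571]]
force: [-12.8, 0.1, 12.7]
opening: 0.516
```

```bash
python3 st.py
```

```text
t 20.125 unit cab [-0.0359 -0.0002  0.0121] F [-12.8122   0.0632  12.7427] turn [ 0.0005 -0.0032 -0.0002] [ -4.6822  43.0303 106.1576 137.5445   5.2074 -52.7701]
```

The position has stopped advancing at TCP x = 0.6713 while the force rises from -3.8 to -9 to -12.8 N, so the unit is seated. I'll ease off and release.

Request:
play_rows(
  commands=[
    [[-0.001, 0, 0.0005], [0, 0, 0]],
    [[-0.0015, 0, 0.001], [0, 0, 0]],
    [[-0.0015, 0, 0.001], [0, 0, 0]],
  ],
)

```text
time_s: 20.5
position: [0.6713, 0.0736, 0.0789]
tcp_rot: [[0.027, 0.571, 0.82], [-1.0, 0.015, 0.022], [0.0, -0.821, 0.572]]
force: [-5.3, 1.0, 3.7]
opening: 0.518
```

Request:
play_rows(
  commands=[
    [[0, 0, 0], [0, 0, 0]],
    [[0, 0, 0], [0, 0, 0]],
    [[0, 0, 0], [0, 0, 0]],
    [[0, 0, 0], [0, 0, 0]],
  ],
  gripper=0.075,
)

```text
time_s: 21.0
position: [0.6726, 0.0734, 0.0797]
tcp_rot: [[0.027, 0.574, 0.819], [-1.0, 0.015, 0.022], [0.0, -0.819, 0.574]]
force: [-0.7, 0.0, -0.2]
opening: 0.832
```

```bash
python3 st.py
```

```text
t 21.0 unit cab [-0.0347 -0.0004  0.0129] F [-0.656   0.0411 -0.246 ] turn [ 0.0001  0.0002 -0.0006] [ -4.7183  43.0105 106.0989 137.86     5.3359 -53.1162]
```

Forces are back to zero. I'll retreat along the tool axis and then outward.

Request:
play_rows(
  commands=[
    [[-0.003, 0, 0.004], [0, 0, 0]],
    [[-0.011, 0, 0.016], [0, 0, 0]],
    [[-0.023, -0.001, 0.033], [0, 0, 0]],
    [[-0.034, -0.001, 0.049], [0, 0, 0]],
    [[-0.05, -0.001, 0.055], [0, 0, 0]],
    [[-0.075, -0.002, 0.055], [0, 0, 0]],
    [[-0.1, -0.003, 0.055], [0, 0, 0]],
    [[-0.13, -0.004, 0.055], [0, 0, 0]],
    [[-0.16, -0.005, 0.055], [0, 0, 0]],
    [[-0.18, -0.005, 0.055], [0, 0, 0]],
  ],
)

```text
time_s: 22.25
position: [0.4905, 0.0686, 0.135]
tcp_rot: [[0.027, 0.573, 0.819], [-1.0, 0.015, 0.022], [0.0, -0.82, 0.573]]
force: [0.6, -0.4, -0.4]
opening: 0.861
```

```bash
python3 st.py; python3 - <<'E'
from rig import *
from h import *
t=capture("top");S=capture("side")
np.savez("top7.npz",**t);np.savez("side7.npz",**S)
cv2.imwrite("pics/s7.png",np.hstack([cv2.resize(t["frame"][80:280,150:350],(400,400)),cv2.resize(S["frame"][145:305,320:480],(400,400))])[:,:,::-1])
E
```

```text
t 22.25 unit cab [-0.2168 -0.0005  0.0682] F [ 0.5815 -0.3768 -0.3737] turn [ 0.     -0.001  -0.0006] [ -8.2471  31.9975 130.9569 161.9923  18.3481 -80.8971]
```

View pics/s7.png

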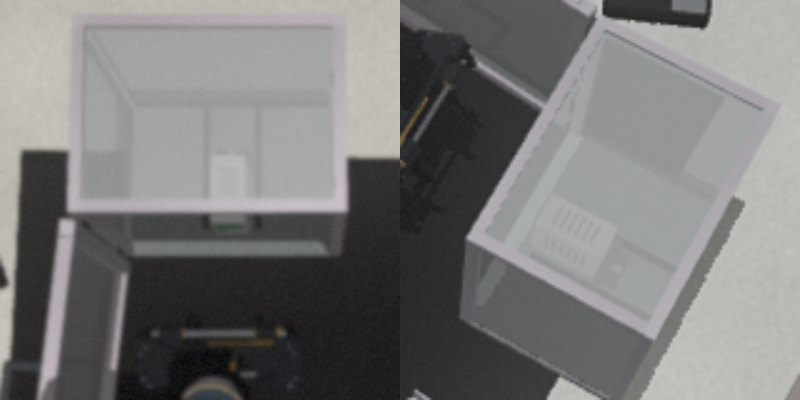

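The picture shows the unit upright between the guides at crop (228,190), its back against the stop in the side view at (615,265). The door stands past square, and the gripper is clear outside.

```bash
python3 - <<'E'
from rig import *
from h import *
t=dict(np.load("top7.npz"));P=ray(t,[[183.5,190],[174,270]],.32);d=P[1]-P[0]
print("door",np.arctan2(-d[0],-d[1])-.026 if 0 else np.pi/2+np.arctan2(d[1],-d[0])+.026)
print(hand_in())
E
```

```text
door 1.6655903549810334
the job is handed in; nothing more can be done
None
```

The job is done and handed in at about 22 s of the 72 s allowed; `hand_in()` gave no verdict.

- **Door:** I gripped the handle and pulled the door along its arc. The last top view puts it at about 1.67 rad (1.45 needed), and it stayed there.
- **Unit placed:** I picked up the white unit with the tool leaning 35° and set it down between the guides. Floor contact showed as about +6 N.
- **Seating:** I slid it back in 1 mm steps until it stopped moving at TCP x = 0.6713. The push rose from 4 N (sliding) to 9 N, and a 1 mm check push took it to 13 N, well under the 45 N limit. I then eased off and released, and the force read about zero.
- **Last checks:**
  - The unit was about 0.2 mm off the middle line and straight to about 0.1°, going by the tool pose while it was still gripped. Its underside was at 12 mm, on the floor.
  - The final pictures show it upright against the stop, with the gripper clear outside.
- **Disagreement:** by touch the stop face is at about x = +9 mm in the enclosure, against +10.5 mm from the image. That is within the camera error, and I trusted the touch.
- **Not checked:** I did not measure the heatsink, screwdriver, meter or look-alikes again at the end. The moves kept clear of them, and I felt no unexpected contact.

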